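# Set out the garment-care kit on the mat

## Robot

A 6-joint arm with a two-finger parallel gripper is mounted at the origin on a cart in front of the work surface, level with it; the furniture and walls round the work are solid. World frame = base frame: x ahead of the robot, y to its left, z up, the work surface at z = 0. Lengths are in m, angles in rad, forces in N, time in s.
With the tool pointing down it reaches from about 0.225 to 0.875 m from the base axis. Payload 3.4 kg.
Tool frame: the origin (TCP) lies on the centre line of the jaws, within the pads' length; the fingertips stand 22 mm ahead of it and the grasp point (between the pads) lies 3 mm ahead of it; z points along the fingers, y is the line along which they close (so a half turn about z gives the same grasp; the last joint's range is limited). The gripper opens to 85 mm and grips with 20 to 120 N. Pads are 22 mm wide; open, the fingers measure 114 mm over their backs; the gripper's body (76 mm by 85 mm) begins 54 mm behind the grasp point. The pads swing forward as they close: fully open they stand 13 mm farther back than shut.
Start: joints at [1.22, 0.276, 1.505, -0, 1.361, -0.121], TCP at [0.131, 0.56, 0.253] pointing down, gripper open.
Joint ranges: [-2.89, 2.89], [-0.75, 2.08], [0.22, 2.7], [-1.18, 4.32], [0.11, 2.71], [-2.7, 2.7]. Speed limits (rad/s): [2.57, 2.57, 3.14, 3.14, 3.14, 3.14].

## Interface

Orientations are given as a unit quaternion [w, x, y, z].
In Python, from rig import readout, optics, ticket gives the robot as it stands. The module is installed in compiled form; this text tells all that it offers.
- The arm moves only by the shell command python3 -m handwheel 'ROWS' [OPENING] [FORCE]. ROWS is a JSON list of rows, 1 to 5 of them, each an object with the fields sx, sy, sz (the shift in m), rz (a turn about the tool's z in rad); a field left out counts as zero; each row shifts and turns the commanded pose from where the row before left it, along the tool's axes as they then stand; what a row does not reach is not made up. A row lasts 1/12 s, in which the tool goes at most 0.0417 m and 0.125 rad, less where a joint would pass 70% of its speed; a pose out of reach is approached as far as the arm can. OPENING is the finger opening in m, set as the command begins (- or left out keeps the last). The fingers move at their own pace and stop on an object; FORCE is the grip in N (left out, the last holds). Time passes only in rows, so rows that do not move let the fingers close. It prints the time, the measured TCP pose, the force, the opening and the grip force at its end. Input that does not fit is refused with a message, and nothing moves.
- readout.get_state(): the state, without advancing time (a new reading comes with each control period).
- optics.get_image(name): name is "side" or "top" or "wrist"; returns a dict with "img" (480x640x3 uint8, red, green, blue), "camera_matrix" (3x3 intrinsics, pixels), "T" (4x4, takes a point from camera to world coordinates); the wrist camera has in their place "hand_eye" (4x4, takes a point from camera to tool coordinates, whose origin is the TCP and whose axes are the flange's). Camera axes: x right, y down, z forward; pixel columns grow to the right and rows downward; lengths in m; the calibration is good to about 2 mm. A picture is of the moment at which its call begins: read the wrist's pose just before it. There is no depth.
- ticket.sign_off(): hands the job in; it is judged then, once.
The state is a dict: "clock": time; "qpos": joint angles; "qd": joint speeds; "effort": joint torques, N m; "position": TCP position; "ee_rot": TCP orientation; "contact_force": force on the tool from outside, world axes, zero at the start; "moment": the same for the moment, N m; "width": finger opening in m; "gripper_force": force on a finger pad.
Only numpy, scipy, OpenCV 4.12 (cv2) and the standard library are available. Lean on these libraries where they do the work, as an engineer would, in place of code of your own. Each camera call takes 0.05 s, during which the arm holds its last target. There are 200 camera calls.

## Task

Set out the garment-care kit on the blue mat, where the teal box of washing powder and the round pale-lidded pot already stand at the two ends and must stay. Stand the jar of buttons and the amber dropper bottle upright between them so that all four make one straight, evenly spaced row, with the jar next to the powder box and the dropper bottle next to the pot. Also lay the wooden clothes peg flat on the middle of the top of the powder box, along the box's longer side, and stand the yellow tape measure upright on the middle of the pot's lid; let go of everything.

Things in the scene. Friction and masses are not known exactly. Their poses are not given: they have to be found in the camera images.
- mat: Blue plastic mat, fixed, 120 (x) x 350 (y) mm; its floor is 4 mm thick, with a rim 5 mm wide and 7 mm high all round. Origin at the centre of its underside, on the worktop; its y axis runs along its length, which is the line of the row. Yaw up to 0.2 rad. Beyond it a wall shelf overhangs (front edge at x = 0.60, underside at z = 0.48): keep the wrist clear of it.
- powder_box: Closed teal and white carton of washing powder standing on the mat, 55 (x) x 74 (y) x 109 mm high with a flat rigid top, 0.6 kg, loose. Origin at the centre of its underside; y along its longer side. It stands on the mat's centre line 127.5 mm from the mat's centre, at either end, turned up to 0.3 rad from the mat. Must stay where it is (within 25 mm).
- pot: Round pot with a flat pale grey lid standing on the mat's centre line, 127.5 mm from its centre, at the other end, so that box and pot are 255 mm apart; diameter 69 mm, 41 mm high to the lid's top, 0.3 kg, loose. Origin at the centre of its underside. Must stay where it is (within 25 mm).
- jar: Small round glass jar with a black lid and green label, diameter 44 mm, 105 mm high (lid from 85 mm up), about 0.11 kg, upright on the worktop to the left of the mat. Origin at the centre of its underside, z up. Its place in the row: next to the powder box, a third of the way (85 mm) from the box's centre to the pot's.
- dropper: Small round amber dropper bottle with a white label and black rubber bulb, body diameter 33 mm up to 65 mm, collar diameter 24 mm above that, bulb 12 mm wide from 77 to 102 mm; about 0.07 kg, upright on the worktop to the left of the mat. Origin at the centre of its underside, z up. Its place in the row: next to the pot, 85 mm from the pot's centre and 170 mm from the box's.
- peg: Wooden brown clothes peg (rigid) lying on the worktop, 15 (x) x 72 (y) x 12 mm high, 15 g. Origin at the centre of its underside; y along its length. Goes on top of the powder box.
- tape: Yellow pocket tape measure standing on its flat base on the worktop; case 68 (x) x 32 (y) x 60 mm high, rounded above, with a small tongue sticking out low at its -x end; about 0.18 kg. Origin on the underside, 6 mm toward -x from the middle of the case; x along its length, z up. Gripped across its y width. Goes on the pot's lid.
- tape_mid (a point): Point on the underside of the tape measure, below the middle of its case; same axes as the tape measure.
Things that resemble listed ones, but are neither listed nor needed, are in the scene too. Leave any purple or red look-alike of the jar alone.

How it is judged:
By the outcome, as a careful person would: the job done as asked, in the order asked, and still so for the second after the job is handed in, with the robot touching nothing.
It also fails if it takes over 106 s, if anything falls off the work surface, if the arm or the gripper's body presses on something with over 40 N, if the wrist force passes 120 N, or if a joint passes its speed limit or range.

## Working session

There is one attempt and no reset: what is moved stays moved. The work goes in short steps, Python scripts to look and compute and a shell command to move; the robot and the scene stay as the last step left them, time stands still between calls to the robot, and variables do not carry over. Pictures are saved under pics/ and viewed, at most 14 in all, crops included, and the job is handed in when it is done.

```bash
mkdir -p pics; python3 - <<'E'
from rig import readout, optics
import cv2, numpy as np
print(readout.get_state())
for n in ("top","side"):
    d=optics.get_image(n); cv2.imwrite(f"pics/{n}0.png",d["img"][:,:,::-1]); print(n,d["camera_matrix"],d["T"])
    np.savez(f"{n}.npz",K=d["camera_matrix"],T=d["T"])
d=optics.get_image("wrist");print(d["camera_matrix"],d["hand_eye"])
cv2.imwrite("pics/w0.png",d["img"][:,:,::-1])
np.savez("wrist.npz",K=d["camera_matrix"],T=d["hand_eye"])
E
```

```text
{'clock': 0.0, 'qpos': array([ 1.21998944e+00,  2.76569228e-01,  1.50614040e+00, -2.94066813e-05,
        1.36067815e+00, -1.21006582e-01]), 'qd': array([ 0.00187853, -0.00117151,  0.00155632,  0.00136502, -0.00178565,
       -0.00061584]), 'effort': array([-3.02024855e-03, -4.16773474e+01, -2.45804036e+01, -2.54416054e-04,
        1.11409472e-02, -2.28545844e-05]), 'position': array([0.13082462, 0.5594175 , 0.25245146]), 'ee_rot': array([-1.95804161e-04,  1.14644396e-01,  9.93406189e-01, -8.76065452e-04]), 'contact_force': array([ 0.37807639,  0.77952078, -0.25414999]), 'moment': array([-0.0340885 , -0.02960338, -0.0225698 ]), 'gripper_force': 0.0, 'width': 0.08526613432720595}
top [[485.73700147   0.         325.64254235]
 [  0.         485.73700147 236.61441777]
 [  0.           0.           1.        ]] [[-8.06183205e-04 -9.85803700e-01  1.67900018e-01  2.76281560e-01]
 [-9.99926338e-01  2.82806733e-03  1.18034259e-02  1.27894280e-01]
 [-1.21106934e-02 -1.67878134e-01 -9.85733363e-01  9.34866108e-01]
 [ 0.00000000e+00  0.00000000e+00  0.00000000e+00  1.00000000e+00]]
side [[495.23062658   0.         322.86412853]
 [  0.         495.23062658 239.2364001 ]
 [  0.           0.           1.        ]] [[-0.92141103 -0.15936907  0.35440543  0.07151151]
 [-0.38857913  0.37125572 -0.84331219  1.00993479]
 [ 0.00282284 -0.91475171 -0.40400661  0.44501799]
 [ 0.          0.          0.          1.        ]]
[[331.69242038   0.         314.9001823 ]
 [  0.         331.69242038 231.99717733]
 [  0.           0.           1.        ]] [[-7.37575812e-04 -9.58038536e-01 -2.86638483e-01  7.31977760e-02]
 [ 9.99999711e-01 -6.54138630e-04 -3.86848208e-04  5.98581061e-04]
 [ 1.83114187e-04 -2.86638685e-01  9.58038742e-01 -1.20543612e-01]
 [ 0.00000000e+00  0.00000000e+00  0.00000000e+00  1.00000000e+00]]
```

View pics/top0.png

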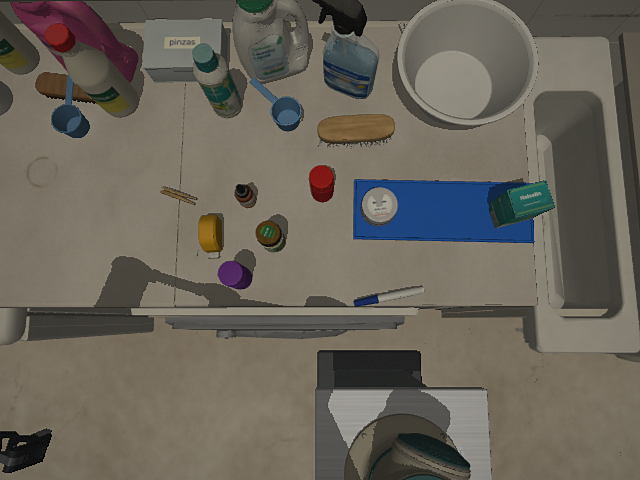

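View pics/side0.png

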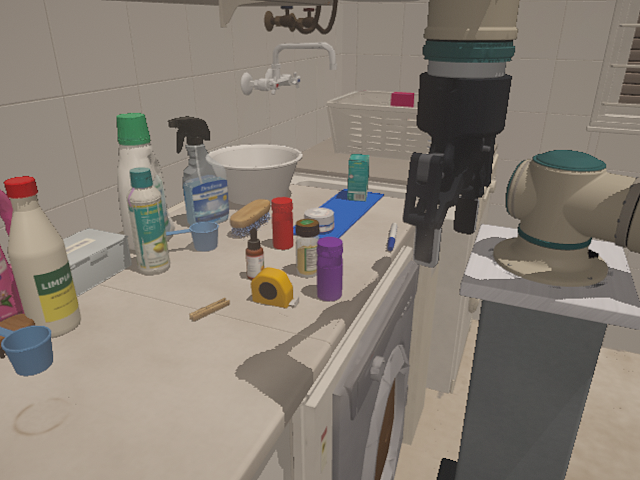

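The top view shows the peg (180,195), dropper (243,195), jar (268,235), tape (210,233), pot (380,205) and box (520,203). The decoys are the red one at (321,183) and the purple one at (235,274). I'll zoom in.

```bash
python3 - <<'E'
import cv2
im=cv2.imread("pics/top0.png")
a=cv2.resize(im[170:300,150:300],None,fx=4,fy=4,interpolation=cv2.INTER_CUBIC)
cv2.imwrite("pics/c1.png",a)
a=cv2.resize(im[165:255,345:565],None,fx=3.6,fy=3.6,interpolation=cv2.INTER_CUBIC)
cv2.imwrite("pics/c2.png",a)
E
```

```text
(no output)
```

View pics/c1.png

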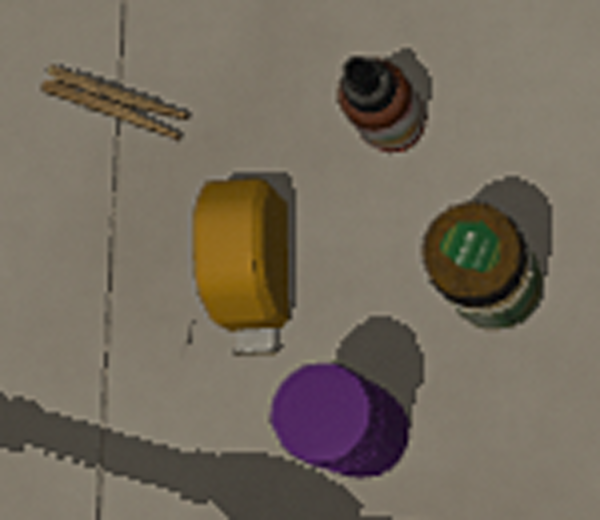

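View pics/c2.png

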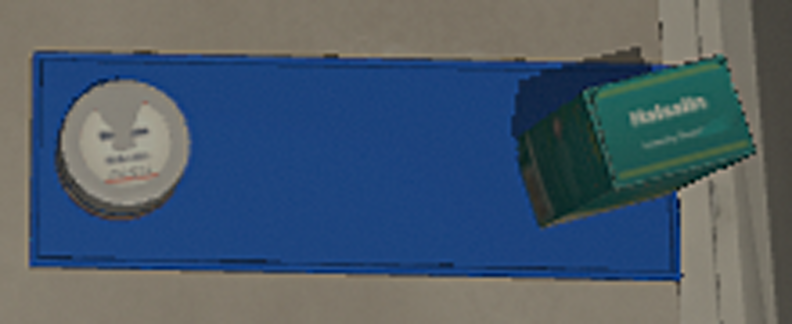

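```bash
cat > h.py <<'E'
import numpy as np
C=np.load("top.npz")
def w(uv,z,C=C,T=None):
    T=C["T"] if T is None else T
    d=T[:3,:3]@np.linalg.inv(C["K"])@[uv[0],uv[1],1]; o=T[:3,3]
    return o+d*(z-o[2])/d[2]
def c1(u,v,z): return w((150+(u+.5)/4-.5,170+(v+.5)/4-.5),z)
def c2(u,v,z): return w((345+(u+.5)/3.6-.5,165+(v+.5)/3.6-.5),z)
def proj(P,C=C,T=None):
    T=C["T"] if T is None else T
    p=C["K"]@(np.linalg.inv(T)@[*P,1])[:3]; return p[:2]/p[2]
def wristT(s):
    from scipy.spatial.transform import Rotation as R
    W=np.load("wrist.npz"); M=np.eye(4)
    M[:3,:3]=R.from_quat(np.roll(s["ee_rot"],-1)).as_matrix(); M[:3,3]=s["position"]
    return W,M@W["T"]
E
python3 - <<'E'
from h import *
np.set_printoptions(precision=4,suppress=True)
m=[c2(35,52,.007),c2(31,267,.007),c2(681,278,.007)];print("mat",m, (m[0]+m[2])/2,np.linalg.norm(m[0]-m[1]),np.linalg.norm(m[2]-m[1]))
b=[c2(583,92,.113),c2(722,57,.113),c2(755,155,.113),c2(612,190,.113)];print("box",b,np.mean(b,0),[np.linalg.norm(b[i]-b[i-1]) for i in range(4)])
print("pot",c2(125,143,.045), "edges",c2(62,143,.045),c2(189,143,.045))
print("jar",c1(475,250,.105),c1(424,250,.105),c1(526,250,.105))
print("drop",c1(360,72,.102), "body base", c1(392,128,.0))
print("tape top",c1(232,250,.06),c1(195,250,.05),c1(270,250,.05),"tongue",c1(258,343,.008),"base right",c1(290,180,.0),c1(285,328,0))
print("peg",c1(47,80,.010),c1(187,125,.010))
print("shadow/look red",w((321,172),.105),"purple",c1(320,412,.105))
E
```

```text
mat [array([0.5495, 0.0822, 0.007 ]), array([0.4299, 0.0856, 0.007 ]), array([ 0.4229, -0.2616,  0.007 ])] [ 0.4862 -0.0897  0.007 ] 0.11967633688355439 0.3472150400050223
box [array([ 0.4972, -0.1766,  0.113 ]), array([ 0.5143, -0.2446,  0.113 ]), array([ 0.4657, -0.2566,  0.113 ]), array([ 0.4488, -0.1874,  0.113 ])] [ 0.4815 -0.2163  0.113 ] [np.float64(0.049502349379581), np.float64(0.07015507940043654), np.float64(0.05007677308546029), np.float64(0.07131214107315814)]
pot [0.489  0.0377 0.045 ] edges [0.4891 0.0705 0.045 ] [0.4889 0.0043 0.045 ]
jar [0.4258 0.2374 0.105 ] [0.4259 0.2596 0.105 ] [0.4258 0.2152 0.105 ]
drop [0.5067 0.2904 0.102 ] body base [0.5063 0.2936 0.    ]
tape top [0.4343 0.355  0.06  ] [0.4361 0.3748 0.05  ] [0.436  0.3399 0.05  ] tongue [0.3981 0.3541 0.008 ] base right [0.4801 0.3433 0.    ] [0.4065 0.3432 0.    ]
peg [0.5288 0.4629 0.01  ] [0.5057 0.3926 0.01  ]
shadow/look red [0.5339 0.146  0.105 ] purple [0.3554 0.3026 0.105 ]
```

```bash
python3 -m handwheel '[{"rz":0.125}, {"rz":0.125}, {"rz":0.125}, {"rz":0.125}, {"rz":0.125}]' 0.085 40
python3 -m handwheel '[{"rz":0.125}, {"rz":0.125}, {"rz":0.125}, {"rz":0.125}, {"rz":0.125}]' 
python3 -m handwheel '[{"rz":0.091}, {"sx":-0.029, "sy":0.027}, {"sx":-0.029, "sy":0.027}, {"sx":-0.029, "sy":0.027}, {"sx":-0.029, "sy":0.027}]'
python3 -m handwheel '[{"sx":-0.029, "sy":0.027}, {"sx":-0.029, "sy":0.027}, {"sx":-0.029, "sy":0.027}, {"sx":-0.029, "sy":0.027}, {"sx":-0.01, "sy":0.01}]'
python3 -m handwheel '[{}, {}]'
python3 - <<'E'
from h import *
from rig import readout, optics
import cv2
s=readout.get_state(); im=optics.get_image("wrist")["img"][:,:,::-1]
cv2.imwrite("pics/w1.png",im); W,T=wristT(s)
for n,P in dict(jar=(.4258,.2374,.105),drop=(.5067,.292,.102),tape=(.442,.3573,.06),peg=(.5172,.4278,.012)).items(): print(n,proj(P,W,T).round())
np.savez("w1.npz",T=T)
E
```

```text
clock: 0.57
position: [0.1309, 0.5597, 0.2529]
ee_rot: [0.0, 0.417, 0.909, -0.0]
contact_force: [-0.7, -0.2, -0.8]
width: 0.0845
gripper_force: 0.0
clock: 0.98
position: [0.1309, 0.5597, 0.2529]
ee_rot: [0.0, 0.676, 0.736, -0.0]
contact_force: [0.4, -0.5, -0.5]
width: 0.085
gripper_force: 0.0
clock: 1.4
position: [0.2395, 0.4425, 0.253]
ee_rot: [0.0, 0.707, 0.708, -0.0]
contact_force: [0.1, -0.5, 0.2]
width: 0.0849
gripper_force: 0.0
clock: 1.82
position: [0.3597, 0.3143, 0.2532]
ee_rot: [0.001, 0.708, 0.706, -0.0]
contact_force: [0.3, 0.5, -0.1]
width: 0.085
gripper_force: 0.0
clock: 1.98
position: [0.3572, 0.3175, 0.2531]
ee_rot: [-0.0, 0.708, 0.706, -0.0]
contact_force: [-1.0, 0.7, -0.4]
width: 0.0848
gripper_force: 0.0
jar [390. 309.]
drop [487. 251.]
tape [405. 170.]
peg [472.  94.]
```

View pics/w1.png

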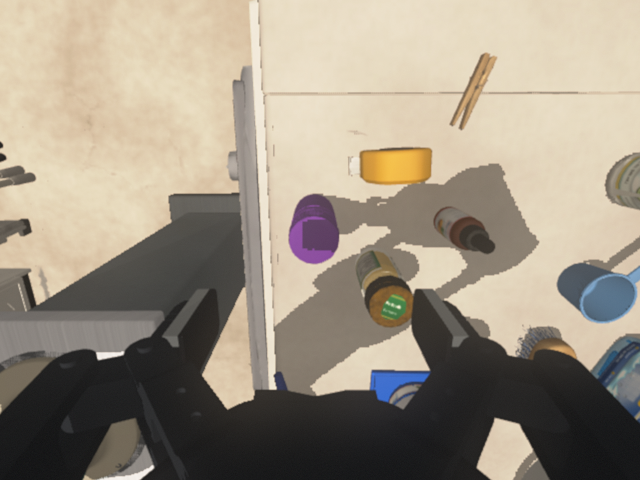

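The wrist picture shows the jar lid at (390,305), bulb tip at (484,244), tape case in columns 360–432 and rows 147–185, and peg at (474,91). All are close to where I predicted. Next I'll refine these positions.

```bash
python3 - <<'E'
from h import *
np.set_printoptions(precision=4,suppress=True)
W=np.load("wrist.npz");T=np.load("w1.npz")["T"]
f=lambda u,v,z:w((u,v),z,W,T)
print("jar",f(390,306,.105),"drop",f(483,243,.102),"tape ends",f(360,165,.03),f(432,165,.03),"y",f(396,147,.05),f(396,185,.02),f(396,185,.05),"peg",f(455,126,.01),f(491,56,.01))
E
```

```text
jar [0.4253 0.2402 0.105 ] drop [0.5025 0.2991 0.102 ] tape ends [0.4036 0.3591 0.03  ] [0.477  0.3589 0.03  ] y [0.4344 0.3776 0.05  ] [0.4441 0.337  0.02  ] [0.4368 0.3416 0.05  ] peg [0.504 0.397 0.01 ] [0.5317 0.4628 0.01  ]
```

```bash
python3 -m handwheel '[{"sx":-0.0262, "sy":0.0228}, {"sx":-0.0262, "sy":0.0228}, {"sx":-0.0262, "sy":0.0228}, {"sz":0.0366}, {"sz":0.0366}]'
python3 -m handwheel '[{"sz":0.0366}, {"sz":0.0366}, {"sz":0.0366}, {}, {}]'
python3 -m handwheel '[{}, {}, {}, {}, {}]' 0.03 30
python3 -m handwheel '[{}, {}, {}, {"sz":-0.01}, {"sz":-0.02}]'
```

```text
clock: 2.45
position: [0.4277, 0.2402, 0.1812]
ee_rot: [0.001, 0.707, 0.707, 0.003]
contact_force: [0.4, 0.0, -1.4]
width: 0.0851
gripper_force: 0.0
clock: 2.87
position: [0.4234, 0.24, 0.0692]
ee_rot: [-0.001, 0.706, 0.708, -0.002]
contact_force: [-0.1, 0.4, 0.2]
width: 0.0846
gripper_force: 0.0
clock: 3.28
position: [0.4266, 0.2401, 0.0725]
ee_rot: [0.001, 0.707, 0.707, 0.002]
contact_force: [-0.1, 0.4, 6.7]
width: 0.0433
gripper_force: 29.6
clock: 3.7
position: [0.424, 0.2387, 0.0999]
ee_rot: [-0.001, 0.707, 0.707, -0.002]
contact_force: [-1.1, -0.3, -1.7]
width: 0.0431
gripper_force: 30.8
```

```bash
python3 -m handwheel '[{"sz":-0.04}, {"sz":-0.04}, {"sz":-0.04}, {"sx":-0.037, "sy":0.006}, {"sx":-0.037, "sy":0.006}]'
python3 -m handwheel '[{"sx":-0.037, "sy":0.006}, {"sx":-0.037, "sy":0.006}, {"sx":-0.037, "sy":0.006}, {"sx":-0.037, "sy":0.006}, {"sx":-0.037, "sy":0.006}]'
python3 -m handwheel '[{"sx":-0.037, "sy":0.006}, {"sx":-0.037, "sy":0.006}, {"sx":-0.037, "sy":0.006}, {}, {}]'
python3 -m handwheel '[{}, {}, {}]'
python3 - <<'E'
from h import *
from rig import readout, optics
import cv2
s=readout.get_state(); im=optics.get_image("wrist")["img"][:,:,::-1]
cv2.imwrite("pics/w2.png",im); W,T=wristT(s); np.savez("w2.npz",T=T); print(s["position"],s["ee_rot"])
for n,P in dict(slot=(.4847,-.1318,.004),pot=(.489,.038,.045),box=(.4825,-.2166,.113)).items(): print(n,proj(P,W,T).round())
E
```

```text
clock: 4.12
position: [0.4392, 0.1662, 0.2245]
ee_rot: [0.002, 0.705, 0.709, 0.004]
contact_force: [0.5, -0.5, -3.0]
width: 0.0435
gripper_force: 31.1
clock: 4.53
position: [0.4672, -0.0215, 0.2214]
ee_rot: [0.001, 0.707, 0.707, 0.001]
contact_force: [0.8, 0.4, -0.9]
width: 0.0432
gripper_force: 31.1
clock: 4.95
position: [0.4855, -0.1326, 0.2208]
ee_rot: [0.0, 0.709, 0.706, 0.0]
contact_force: [-0.3, 0.2, -1.7]
width: 0.0431
gripper_force: 31.1
clock: 5.2
position: [0.4851, -0.1294, 0.2205]
ee_rot: [-0.0, 0.707, 0.708, 0.0]
contact_force: [0.3, -0.2, -1.3]
width: 0.0431
gripper_force: 31.1
[ 0.48508585 -0.12936803  0.22054145] [-7.03522539e-05  7.06524574e-01  7.07688481e-01  1.88199988e-04]
slot [314. 209.]
pot [319.   6.]
box [311. 343.]
```

View pics/w2.png

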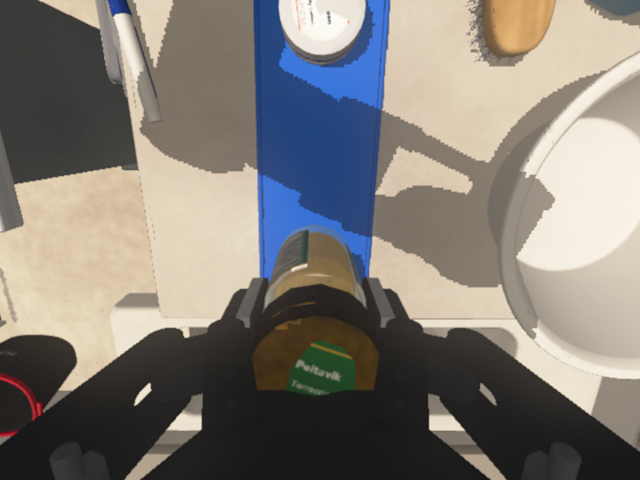

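The picture shows the jar held upright. The far edge of its bottom is near (315,230), the lid is widest at about row 357 (columns 253–378), and the mat spans columns 258–385. I'll work out the jar's offset in the grip.

```bash
python3 - <<'E'
from h import *
np.set_printoptions(precision=4,suppress=True)
W=np.load("wrist.npz");T=np.load("w2.npz")["T"]
f=lambda u,v,z:w((u,v),z,W,T)
print("bottom far edge",f(315,230,.1505),"lid",f(315,357,.2555),f(253,357,.2555),f(378,357,.2555),"pot",f(279,12,.045),f(366,12,.045))
print("mat",f(259,150,.007),f(378,150,.007))
E
```

```text
bottom far edge [ 0.4857 -0.1119  0.1505] lid [ 0.4856 -0.1214  0.2555] [ 0.4668 -0.1214  0.2555] [ 0.5048 -0.1214  0.2555] pot [0.4575 0.0338 0.045 ] [0.5252 0.0339 0.045 ]
mat [ 0.4308 -0.0723  0.007 ] [ 0.5473 -0.0722  0.007 ]
```

```bash
python3 -m handwheel '[{"sx":-0.002, "sz":0.03}, {"sz":0.04}, {"sz":0.04}, {"sz":0.025}, {"sz":0.005}]'
python3 -m handwheel '[{"sz":0.004}, {"sz":0.002}, {}, {}]'
```

```text
clock: 5.67
position: [0.4818, -0.1302, 0.0766]
ee_rot: [-0.005, 0.707, 0.708, -0.002]
contact_force: [-7.6, 1.9, 17.9]
width: 0.0432
gripper_force: 32.7
clock: 6.0
position: [0.4858, -0.132, 0.0765]
ee_rot: [0.001, 0.707, 0.708, 0.0]
contact_force: [-2.4, 0.5, 4.8]
width: 0.043
gripper_force: 31.7
```

```bash
python3 -m handwheel '[{"sz":-0.001}, {}, {}, {}, {}]' 0.075
python3 -m handwheel '[{"sz":-0.025}, {"sz":-0.035}, {"sz":-0.04}, {"sz":-0.04}, {"sz":-0.01}]' 0.085
python3 -m handwheel '[{"sx":0.04, "sy":0.002}, {"sx":0.04, "sy":0.002}, {"sx":0.04, "sy":0.002}, {"sx":0.04, "sy":0.002}, {"sx":0.04, "sy":0.002}]'
python3 -m handwheel '[{"sx":0.04, "sy":0.002}, {"sx":0.04, "sy":0.002}, {"sx":0.04, "sy":0.002}, {"sx":0.0385, "sy":0.002}, {}]'
python3 -m handwheel '[{}, {}, {}]'
python3 - <<'E'
from h import *
from rig import readout, optics
import cv2
s=readout.get_state(); im=optics.get_image("wrist")["img"][:,:,::-1]
cv2.imwrite("pics/w3.png",im); W,T=wristT(s); np.savez("w3.npz",T=T); print(s["position"],s["ee_rot"])
t=optics.get_image("top")["img"][:,:,::-1]; cv2.imwrite("pics/t1.png",t)
a=cv2.resize(t[165:255,345:565],None,fx=2.9,fy=2.9,interpolation=cv2.INTER_CUBIC)
o=np.zeros((a.shape[0]+330,640,3),np.uint8); o[:a.shape[0],:a.shape[1]]=a[:,:640]; o[a.shape[0]:]=im[100:430]
cv2.imwrite("pics/m1.png",o);print(a.shape)
E
```

```text
clock: 6.42
position: [0.4857, -0.1328, 0.0754]
ee_rot: [0.0, 0.707, 0.707, 0.0]
contact_force: [-0.1, -0.9, 0.6]
width: 0.075
gripper_force: 0.0
clock: 6.83
position: [0.4885, -0.134, 0.2315]
ee_rot: [0.005, 0.707, 0.707, 0.002]
contact_force: [1.2, -0.5, 0.2]
width: 0.0848
gripper_force: 0.0
clock: 7.25
position: [0.4951, 0.0689, 0.225]
ee_rot: [-0.0, 0.707, 0.707, 0.0]
contact_force: [0.5, 0.1, -0.4]
width: 0.0855
gripper_force: 0.0
clock: 7.67
position: [0.5034, 0.2325, 0.2247]
ee_rot: [-0.002, 0.705, 0.709, 0.002]
contact_force: [0.5, -0.6, 0.2]
width: 0.085
gripper_force: 0.0
clock: 7.92
position: [0.5032, 0.2246, 0.225]
ee_rot: [0.0, 0.708, 0.707, -0.001]
contact_force: [-0.8, -0.2, -0.6]
width: 0.0848
gripper_force: 0.0
[0.50323221 0.22457126 0.2249596 ] [ 2.46829828e-05  7.07508455e-01  7.06704642e-01 -5.78443687e-04]
(261, 638, 3)
```

View pics/m1.png

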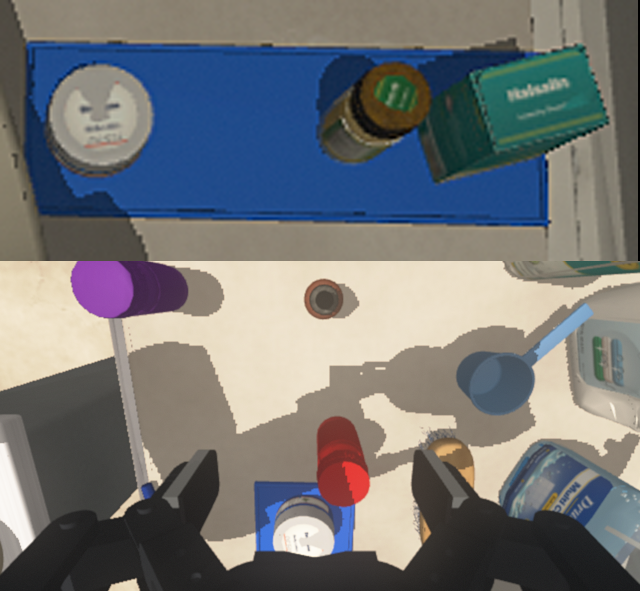

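Jar lid shows at (397,90) in the 2.9x crop, standing upright next to the box. The dropper is at about wrist pixel (324,137).

```bash
python3 - <<'E'
from h import *
np.set_printoptions(precision=4,suppress=True)
W=np.load("wrist.npz");T=np.load("w3.npz")["T"]
f=lambda u,v,z:w((u,v),z,W,T)
g=lambda u,v,z:w((345+(u+.5)/2.9-.5,165+(v+.5)/2.9-.5),z)
print("jar",g(397,90,.109),g(364,90,.109),g(430,90,.109),"pot",g(101,115,.045),"drop bulb",f(323.5,138,.102),"body",f(305,138,.06),f(343,138,.06),f(323,118,.06),f(323,157,.06))
E
```

```text
jar [ 0.4885 -0.1341  0.109 ] [ 0.4886 -0.1143  0.109 ] [ 0.4884 -0.1538  0.109 ] pot [0.489  0.0374 0.045 ] drop bulb [0.5098 0.2941 0.102 ] body [0.4955 0.2935 0.06  ] [0.527  0.2934 0.06  ] [0.5104 0.3091 0.06  ] [0.5105 0.2781 0.06  ]
```

```bash
python3 -m handwheel '[{"sx":0.0345, "sy":0.003}, {"sx":0.0345, "sy":0.003}, {}, {"sz":0.04}, {"sz":0.04}]'
python3 -m handwheel '[{"sz":0.04}, {"sz":0.035}, {"sz":0.01}, {}, {}]'
python3 -m handwheel '[{}, {}, {}, {}, {}]' 0.02 25
python3 -m handwheel '[{}, {}, {}, {"sz":-0.01}, {"sz":-0.02}]'
```

```text
clock: 8.43
position: [0.5119, 0.2951, 0.1472]
ee_rot: [0.002, 0.707, 0.707, 0.004]
contact_force: [0.4, 0.1, 0.1]
width: 0.0849
gripper_force: 0.0
clock: 8.85
position: [0.5104, 0.2944, 0.0612]
ee_rot: [0.0, 0.707, 0.707, 0.0]
contact_force: [1.0, -0.1, 0.3]
width: 0.0851
gripper_force: 0.0
clock: 9.27
position: [0.5101, 0.2952, 0.0618]
ee_rot: [0.001, 0.707, 0.707, 0.001]
contact_force: [0.1, -0.2, 4.1]
width: 0.0313
gripper_force: 24.4
clock: 9.68
position: [0.5074, 0.294, 0.0888]
ee_rot: [-0.001, 0.707, 0.707, -0.003]
contact_force: [-0.0, 0.2, -0.7]
width: 0.0312
gripper_force: 25.1
```

```bash
python3 -m handwheel '[{"sz":-0.04}, {"sz":-0.04}, {"sz":-0.04}, {"sx":-0.038, "sy":-0.0025}, {"sx":-0.038, "sy":-0.0025}]'
python3 -m handwheel '[{"sx":-0.038, "sy":-0.0025}, {"sx":-0.038, "sy":-0.0025}, {"sx":-0.038, "sy":-0.0025}, {"sx":-0.038, "sy":-0.0025}, {"sx":-0.038, "sy":-0.0025}]'
python3 -m handwheel '[{"sx":-0.038, "sy":-0.0025}, {"sx":-0.038, "sy":-0.0025}, {}, {}, {}]'
```

```text
clock: 10.1
position: [0.5061, 0.22, 0.2141]
ee_rot: [0.002, 0.706, 0.709, 0.004]
contact_force: [0.1, -1.8, -1.7]
width: 0.031
gripper_force: 25.2
clock: 10.52
position: [0.4911, 0.0273, 0.2108]
ee_rot: [0.0, 0.707, 0.707, 0.0]
contact_force: [0.2, -0.0, -0.9]
width: 0.0314
gripper_force: 25.2
clock: 10.93
position: [0.4866, -0.0469, 0.2105]
ee_rot: [-0.0, 0.707, 0.707, 0.0]
contact_force: [-0.2, 0.4, -0.8]
width: 0.0313
gripper_force: 25.2
```

```bash
python3 -m handwheel '[{"sx":-0.0005, "sy":0.001, "sz":0.04}, {"sz":0.04}, {"sz":0.04}, {"sz":0.018}, {}]'
python3 -m handwheel '[{"sz":0.004}, {"sz":0.003}, {"sz":0.001}, {}, {}]'
```

```text
clock: 11.35
position: [0.4843, -0.045, 0.0684]
ee_rot: [-0.005, 0.706, 0.708, -0.002]
contact_force: [-0.5, -0.7, -0.6]
width: 0.0313
gripper_force: 25.2
clock: 11.77
position: [0.4893, -0.0477, 0.0658]
ee_rot: [0.001, 0.707, 0.707, 0.001]
contact_force: [0.4, 1.6, 3.3]
width: 0.0313
gripper_force: 25.6
```

```bash
python3 -m handwheel '[{"sz":-0.001}, {}, {}, {}, {}]' 0.07
python3 -m handwheel '[{"sz":-0.02}, {"sz":-0.035}, {"sz":-0.04}, {"sz":-0.04}, {"sz":-0.02}]' 0.085
python3 -m handwheel '[{"sx":0.04, "sy":0.003}, {"sx":0.04, "sy":0.003}, {"sx":0.04, "sy":0.003}, {"sx":0.04, "sy":0.003}, {"sx":0.04, "sy":0.003}]'
python3 -m handwheel '[{"sx":0.04, "sy":0.003}, {"sx":0.04, "sy":0.003}, {"sx":0.04, "sy":0.003}, {"sx":0.04, "sy":0.003}, {"sx":0.04, "sy":0.003}]'
python3 -m handwheel '[{}, {}, {}, {}]'
python3 - <<'E'
from h import *
from rig import readout, optics
import cv2
s=readout.get_state(); im=optics.get_image("wrist")["img"][:,:,::-1]
cv2.imwrite("pics/w4.png",im); W,T=wristT(s); np.savez("w4.npz",T=T); print(s["position"],s["ee_rot"])
t=optics.get_image("top")["img"][:,:,::-1]; cv2.imwrite("pics/t2.png",t)
a=cv2.resize(t[165:255,345:565],None,fx=2.9,fy=2.9,interpolation=cv2.INTER_CUBIC)
o=np.zeros((a.shape[0]+330,640,3),np.uint8); o[:a.shape[0],:a.shape[1]]=a[:,:640]; o[a.shape[0]:]=im[0:330]
cv2.imwrite("pics/m2.png",o);print(a.shape)
E
```

```text
clock: 12.18
position: [0.4878, -0.0478, 0.0653]
ee_rot: [-0.0, 0.707, 0.707, -0.0]
contact_force: [0.3, 0.7, 0.0]
width: 0.0703
gripper_force: 0.0
clock: 12.6
position: [0.4897, -0.0482, 0.2249]
ee_rot: [0.003, 0.707, 0.707, 0.002]
contact_force: [0.3, -0.1, 0.1]
width: 0.0849
gripper_force: 0.0
clock: 13.02
position: [0.5026, 0.1539, 0.2203]
ee_rot: [0.0, 0.707, 0.707, 0.0]
contact_force: [1.3, -0.7, -0.5]
width: 0.0848
gripper_force: 0.0
clock: 13.43
position: [0.5175, 0.3542, 0.22]
ee_rot: [0.0, 0.707, 0.707, -0.0]
contact_force: [0.3, -0.2, -0.9]
width: 0.085
gripper_force: 0.0
clock: 13.77
position: [0.5177, 0.3511, 0.2201]
ee_rot: [0.0, 0.707, 0.707, -0.001]
contact_force: [0.5, 0.3, -0.5]
width: 0.0851
gripper_force: 0.0
[0.51768572 0.35107587 0.22006632] [ 6.53470942e-05  7.07428400e-01  7.06784753e-01 -6.06224439e-04]
(261, 638, 3)
```

View pics/m2.png

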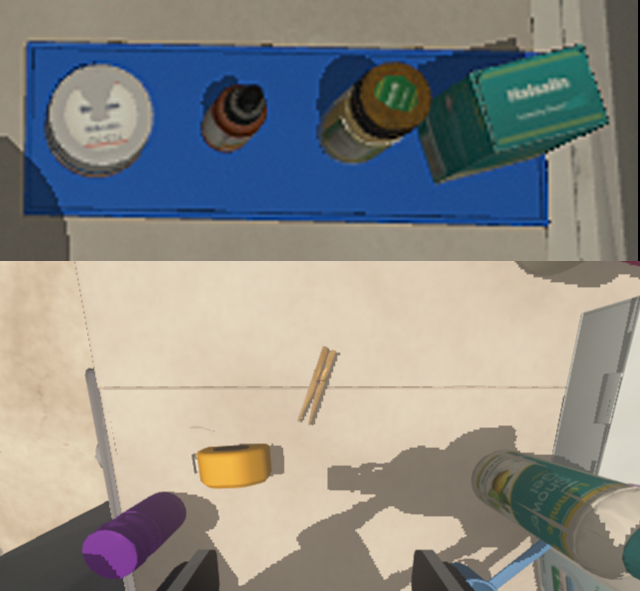

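Dropper and jar are upright in the row. The peg ends in the wrist picture are at about (332,89) and (306,161), and the tape case spans columns 197–271 and rows 183–226.

```bash
python3 - <<'E'
from h import *
np.set_printoptions(precision=4,suppress=True)
W=np.load("wrist.npz");T=np.load("w4.npz")["T"]
f=lambda u,v,z:w((u,v),z,W,T)
g=lambda u,v,z:w((345+(u+.5)/2.9-.5,165+(v+.5)/2.9-.5),z)
a,b=f(332,88,.01),f(306,161,.01);print("peg",a,b,(a+b)/2,np.linalg.norm(a-b),np.arctan2(-(a-b)[0],(a-b)[1]))
print("tape",f(197,205,.03),f(271,205,.03),"y",f(234,187,.06),f(234,226,.05))
print("dropper",g(250,96,.106))
E
```

```text
peg [0.5339 0.4635 0.01  ] [0.5094 0.3976 0.01  ] [0.5217 0.4306 0.01  ] 0.07030667828013668 -0.3566948944919638
tape [0.4055 0.3582 0.03  ] [0.4761 0.3581 0.03  ] y [0.4494 0.3801 0.06  ] [0.4444 0.343  0.05  ]
dropper [ 0.4859 -0.0464  0.106 ]
```

```bash
python3 -m handwheel '[{"sx":0.0393, "sy":0.001}, {"sx":0.0393, "sy":0.001}, {"rz":0.115}, {"rz":0.115}, {"rz":0.115}]' 0.05
python3 -m handwheel '[{"sz":0.04}, {"sz":0.04}, {"sz":0.04}, {"sz":0.04}, {"sz":0.02}]'
python3 -m handwheel '[{"sz":0.013}, {}, {}, {}]'
python3 -m handwheel '[{}, {}, {}, {}, {}]' 0.005 25
python3 -m handwheel '[{}, {}, {}, {"sz":-0.01}, {"sz":-0.02}]'
```

```text
clock: 14.28
position: [0.5201, 0.4304, 0.2203]
ee_rot: [0.0, 0.82, 0.573, -0.0]
contact_force: [0.1, -0.0, -0.5]
width: 0.05
gripper_force: 0.0
clock: 14.7
position: [0.5177, 0.4278, 0.0357]
ee_rot: [-0.0, 0.819, 0.574, -0.004]
contact_force: [-0.4, -0.9, -0.2]
width: 0.05
gripper_force: 0.0
clock: 15.03
position: [0.5211, 0.4309, 0.0288]
ee_rot: [0.0, 0.818, 0.575, 0.001]
contact_force: [0.7, -0.3, 0.1]
width: 0.0502
gripper_force: 0.0
clock: 15.45
position: [0.5206, 0.4314, 0.0288]
ee_rot: [0.0, 0.818, 0.575, 0.001]
contact_force: [-1.4, -0.5, 4.8]
width: 0.0134
gripper_force: 26.5
clock: 15.87
position: [0.5181, 0.4298, 0.0555]
ee_rot: [-0.0, 0.818, 0.575, -0.003]
contact_force: [-0.3, -0.6, 0.0]
width: 0.0137
gripper_force: 25.9
```

```bash
python3 -m handwheel '[{"sz":-0.04}, {"sz":-0.04}, {"sz":-0.04, "rz":-0.115}, {"sz":-0.04, "rz":-0.115}, {"rz":-0.115}]'
python3 -m handwheel '[{"sx":-0.04, "sy":-0.0025}, {"sx":-0.04, "sy":-0.0025}, {"sx":-0.04, "sy":-0.0025}, {"sx":-0.04, "sy":-0.0025}, {"sx":-0.04, "sy":-0.0025}]'
python3 -m handwheel '[{"sx":-0.04, "sy":-0.0025}, {"sx":-0.04, "sy":-0.0025}, {"sx":-0.04, "sy":-0.0025}, {"sx":-0.04, "sy":-0.0025}, {"sx":-0.04, "sy":-0.0025}]'
python3 -m handwheel '[{"sx":-0.04, "sy":-0.0025}, {"sx":-0.04, "sy":-0.0025}, {"sx":-0.04, "sy":-0.0025}, {"sx":-0.04, "sy":-0.0025}, {}]'
python3 -m handwheel '[{}, {}, {}]'
python3 - <<'E'
from h import *
from rig import readout, optics
import cv2
s=readout.get_state(); im=optics.get_image("wrist")["img"][:,:,::-1]
cv2.imwrite("pics/w5.png",im); W,T=wristT(s); np.savez("w5.npz",T=T); print(s["position"],s["ee_rot"])
E
```

```text
clock: 16.28
position: [0.5232, 0.4335, 0.228]
ee_rot: [0.002, 0.705, 0.709, 0.009]
contact_force: [0.5, 0.9, 0.7]
width: 0.0137
gripper_force: 25.9
clock: 16.7
position: [0.5066, 0.2293, 0.2177]
ee_rot: [0.0, 0.707, 0.707, 0.0]
contact_force: [1.2, -0.2, -0.1]
width: 0.0136
gripper_force: 25.9
clock: 17.12
position: [0.4941, 0.0293, 0.2179]
ee_rot: [0.0, 0.707, 0.707, 0.0]
contact_force: [0.2, 0.1, -0.6]
width: 0.0136
gripper_force: 25.9
clock: 17.53
position: [0.4848, -0.136, 0.2179]
ee_rot: [0.002, 0.709, 0.705, -0.001]
contact_force: [0.6, 0.2, 0.0]
width: 0.0135
gripper_force: 25.9
clock: 17.78
position: [0.4847, -0.1278, 0.2174]
ee_rot: [-0.0, 0.707, 0.708, 0.0]
contact_force: [-0.1, 0.0, 0.2]
width: 0.014
gripper_force: 25.9
[ 0.48472692 -0.12775102  0.21739135] [-3.65482983e-04  7.06653553e-01  7.07559572e-01  2.73544021e-04]
```

View pics/w5.png

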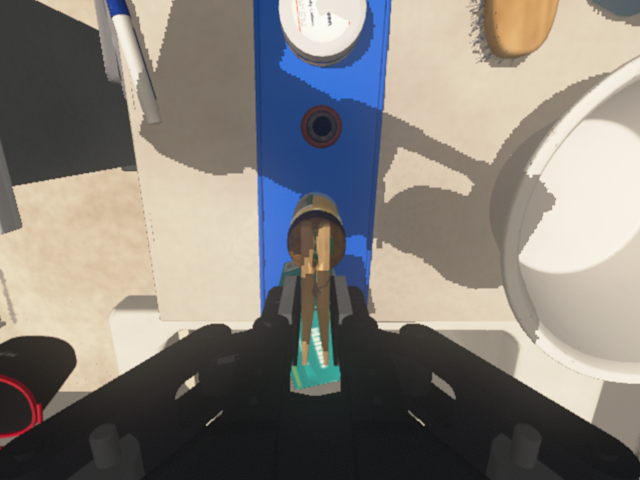

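The picture shows the dropper at (321,126), the jar lid at (316,235) and the held peg with ends near (317,222) and (312,365). Box top is partly hidden behind the peg.

```bash
python3 - <<'E'
from h import *
np.set_printoptions(precision=4,suppress=True)
W=np.load("wrist.npz");T=np.load("w5.npz")["T"]
f=lambda u,v,z:w((u,v),z,W,T)
print("peg",f(317,222,.2),f(312,365,.2),"dropper",f(321,126,.106),"pot",f(323,20,.045))
import cv2
t=cv2.imread("pics/t2.png"); hsv=cv2.cvtColor(t,cv2.COLOR_BGR2HSV)
m=cv2.inRange(hsv,(78,120,90),(95,255,255)); m[:,:480]=0;m[:,560:]=0;m[:170]=0;m[240:]=0
m=cv2.morphologyEx(m,cv2.MORPH_CLOSE,np.ones((7,7),np.uint8))
c=max(cv2.findContours(m,0,2)[0],key=cv2.contourArea); b=cv2.boxPoints(cv2.minAreaRect(c)); q=[w(p,.113) for p in b]; print(np.array(q),np.mean(q,0),np.linalg.norm(q[0]-q[1]),np.linalg.norm(q[1]-q[2]))
E
```

```text
peg [ 0.4861 -0.0913  0.2   ] [ 0.4838 -0.1643  0.2   ] dropper [ 0.4892 -0.0501  0.106 ] pot [0.4914 0.0292 0.045 ]
[[ 0.4981 -0.1764  0.113 ]
 [ 0.5165 -0.2477  0.113 ]
 [ 0.4674 -0.2561  0.113 ]
 [ 0.4493 -0.1854  0.113 ]] [ 0.4828 -0.2164  0.113 ] 0.07372448313793382 0.04983116924613374
```

```bash
python3 -m handwheel '[{"sx":-0.03, "sy":-0.001}, {"sx":-0.03, "sy":-0.001}, {"sx":-0.0288}, {"rz":-0.1235}, {"rz":-0.1235}]'
python3 -m handwheel '[{}, {"sz":0.03}, {"sz":0.03}, {"sz":0.008}, {}]'
python3 -m handwheel '[{"sz":0.003}, {"sz":0.002}, {"sz":0.002}, {}, {}]'
```

```text
clock: 18.25
position: [0.4834, -0.2179, 0.2172]
ee_rot: [-0.0, 0.612, 0.791, 0.0]
contact_force: [0.1, -0.0, -0.9]
width: 0.0135
gripper_force: 25.9
clock: 18.67
position: [0.4814, -0.2157, 0.1471]
ee_rot: [-0.003, 0.615, 0.789, -0.0]
contact_force: [-0.6, 0.6, -0.4]
width: 0.014
gripper_force: 25.9
clock: 19.08
position: [0.4833, -0.2181, 0.143]
ee_rot: [0.001, 0.615, 0.789, 0.0]
contact_force: [-0.4, -1.1, 0.1]
width: 0.0138
gripper_force: 25.9
```

```bash
python3 -m handwheel '[{"sz":0.001}, {"sz":0.001}, {}, {}]'
```

```text
clock: 19.42
position: [0.4833, -0.2182, 0.1418]
ee_rot: [0.001, 0.615, 0.789, 0.0]
contact_force: [-1.0, 1.7, 8.1]
width: 0.0141
gripper_force: 26.7
```

```bash
python3 -m handwheel '[{"sz":-0.001}, {}, {}, {}, {"sz":-0.01}]' 0.045
python3 -m handwheel '[{"sz":-0.02}, {"sz":-0.03}, {"sz":-0.03}, {"rz":0.1235}, {"rz":0.1235}]' 0.085
python3 -m handwheel '[{"sx":0.0384, "sy":-0.0028}, {"sx":0.0384, "sy":-0.0028}, {"sx":0.0384, "sy":-0.0028}, {"sx":0.0384, "sy":-0.0028}, {"sx":0.0384, "sy":-0.0028}]'
python3 -m handwheel '[{"sx":0.0384, "sy":-0.0028}, {"sx":0.0384, "sy":-0.0028}, {"sx":0.0384, "sy":-0.0028}, {"sx":0.0384, "sy":-0.0028}, {"sx":0.0384, "sy":-0.0028}]'
python3 -m handwheel '[{"sx":0.0384, "sy":-0.0028}, {"sx":0.0384, "sy":-0.0028}, {"sx":0.0384, "sy":-0.0028}, {"sx":0.0384, "sy":-0.0028}, {"sx":0.0384, "sy":-0.0028}]'
python3 -m handwheel '[{"rz":-0.125}, {"rz":-0.125}, {"rz":-0.125}, {"rz":-0.125}, {"rz":-0.125}]'
python3 -m handwheel '[{"rz":-0.125}, {"rz":-0.125}, {"rz":-0.125}, {"rz":-0.125}, {"rz":-0.125}]'
python3 -m handwheel '[{"rz":-0.125}, {"rz":-0.125}, {"rz":-0.071}, {}, {}]'
python3 - <<'E'
from h import *
from rig import readout, optics
import cv2
s=readout.get_state(); im=optics.get_image("wrist")["img"][:,:,::-1]
W,T=wristT(s); np.savez("w6.npz",T=T); print(s["position"],s["ee_rot"])
t=optics.get_image("top")["img"][:,:,::-1]; cv2.imwrite("pics/t3.png",t)
a=cv2.resize(t[165:255,345:565],None,fx=2.9,fy=2.9,interpolation=cv2.INTER_CUBIC)
o=np.zeros((a.shape[0]+330,640,3),np.uint8); o[:a.shape[0],:a.shape[1]]=a[:,:640]; o[a.shape[0]:]=im[100:430]
cv2.imwrite("pics/m3.png",o)
E
```

```text
clock: 19.83
position: [0.4816, -0.2171, 0.1497]
ee_rot: [-0.002, 0.615, 0.789, -0.0]
contact_force: [1.2, -0.3, 0.5]
width: 0.0451
gripper_force: 0.0
clock: 20.25
position: [0.4841, -0.2186, 0.2344]
ee_rot: [0.003, 0.709, 0.705, 0.001]
contact_force: [-0.5, 0.4, -0.5]
width: 0.0847
gripper_force: 0.0
clock: 20.67
position: [0.4685, -0.0244, 0.232]
ee_rot: [0.0, 0.707, 0.707, 0.0]
contact_force: [1.0, 0.2, -0.1]
width: 0.0847
gripper_force: 0.0
clock: 21.08
position: [0.4545, 0.168, 0.2322]
ee_rot: [0.0, 0.707, 0.707, 0.0]
contact_force: [0.9, 0.4, 0.7]
width: 0.085
gripper_force: 0.0
clock: 21.5
position: [0.4404, 0.3601, 0.2321]
ee_rot: [0.0, 0.707, 0.707, 0.0]
contact_force: [1.6, 0.3, 0.3]
width: 0.0848
gripper_force: 0.0
clock: 21.92
position: [0.4408, 0.3584, 0.2318]
ee_rot: [0.0, 0.452, 0.892, 0.0]
contact_force: [0.3, -0.1, 0.1]
width: 0.0849
gripper_force: 0.0
clock: 22.33
position: [0.4409, 0.3582, 0.2319]
ee_rot: [0.0, 0.157, 0.988, 0.0]
contact_force: [-1.3, 0.8, 0.0]
width: 0.0853
gripper_force: 0.0
clock: 22.75
position: [0.4409, 0.3581, 0.2317]
ee_rot: [0.0, 0.001, 1.0, 0.0]
contact_force: [0.4, 0.6, -0.5]
width: 0.085
gripper_force: 0.0
[0.44092857 0.35814415 0.2317406 ] [1.58761578e-04 8.94687042e-04 9.99999579e-01 1.31613365e-04]
```

View pics/m3.png

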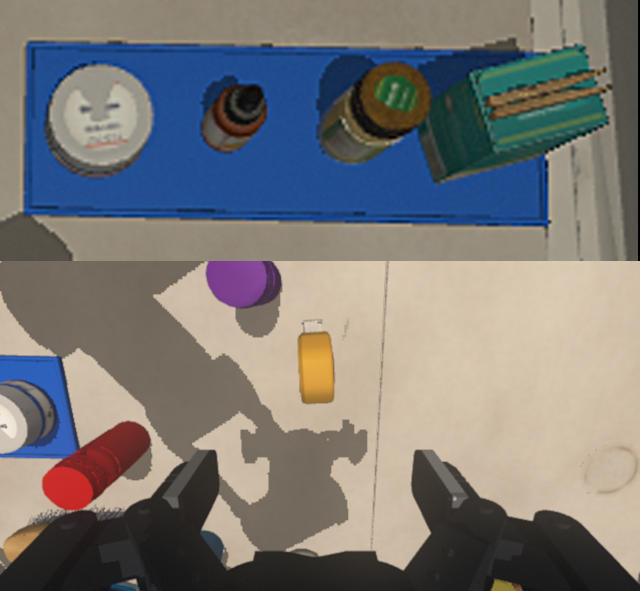

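The peg lies along the box top. The tape case in the wrist view spans rows 172–242 at column 316, with the tongue up (toward −x).

```bash
python3 - <<'E'
from h import *
np.set_printoptions(precision=4,suppress=True)
W=np.load("wrist.npz");T=np.load("w6.npz")["T"]
f=lambda u,v,z:w((u,v),z,W,T)
g=lambda u,v,z:w((345+(u+.5)/2.9-.5,165+(v+.5)/2.9-.5),z)
print("tape",f(313,172,.02),f(318,242,.04),"sides",f(299,205,.055),f(334,205,.055),"tongue",f(312,165,.008))
print("peg",g(488,105,.125),g(608,78,.125),g(548,92,.125))
E
```

```text
tape [0.4051 0.3569 0.02  ] [0.4716 0.3617 0.04  ] sides [0.431  0.3442 0.055 ] [0.431  0.3761 0.055 ] tongue [0.3994 0.3558 0.008 ]
peg [ 0.4751 -0.1818  0.125 ] [ 0.4912 -0.2532  0.125 ] [ 0.4828 -0.2174  0.125 ]
```

```bash
python3 -m handwheel '[{"sx":0.001, "sy":0.0015, "sz":0.03, "rz":-0.04}, {"sz":0.04}, {"sz":0.04}, {"sz":0.04}, {"sz":0.03}]'
python3 -m handwheel '[{"sz":0.013}, {}, {}, {}]'
python3 -m handwheel '[{}, {}, {}, {}, {}]' 0.02 40
python3 -m handwheel '[{}, {}, {}, {"sz":-0.01}, {"sz":-0.02}]'
```

```text
clock: 23.27
position: [0.4387, 0.3589, 0.0487]
ee_rot: [-0.001, -0.02, 1.0, -0.001]
contact_force: [-0.5, 0.1, -0.3]
width: 0.0851
gripper_force: 0.0
clock: 23.6
position: [0.441, 0.3603, 0.0396]
ee_rot: [0.001, -0.02, 1.0, 0.001]
contact_force: [0.5, 0.1, 0.4]
width: 0.0846
gripper_force: 0.0
clock: 24.02
position: [0.4401, 0.3598, 0.0391]
ee_rot: [0.001, -0.02, 1.0, 0.0]
contact_force: [-0.3, 0.3, 3.4]
width: 0.0318
gripper_force: 40.7
clock: 24.43
position: [0.438, 0.3584, 0.0666]
ee_rot: [-0.003, -0.02, 1.0, -0.002]
contact_force: [0.3, 0.2, -0.9]
width: 0.0312
gripper_force: 40.3
```

```bash
python3 -m handwheel '[{"sz":-0.038, "rz":0.04}, {"sz":-0.038}, {"sz":-0.038}, {"sz":-0.038}, {}]'
python3 -m handwheel '[{"sx":-0.0062, "sy":-0.04}, {"sx":-0.0062, "sy":-0.04}, {"sx":-0.0062, "sy":-0.04}, {"sx":-0.0062, "sy":-0.04}, {"sx":-0.0062, "sy":-0.04}]'
python3 -m handwheel '[{"sx":-0.0062, "sy":-0.04}, {"sx":-0.0062, "sy":-0.04}, {"sx":-0.0062, "sy":-0.042}, {}, {}]'
python3 -m handwheel '[{}, {}]'
python3 - <<'E'
from h import *
from rig import readout, optics
import cv2
s=readout.get_state(); im=optics.get_image("wrist")["img"][:,:,::-1]
W,T=wristT(s); np.savez("w7.npz",T=T); print(s["position"],s["ee_rot"]); cv2.imwrite("pics/w7.png",im)
for n,P in dict(pot=(.489,.0377,.045),tcp=s["position"]).items(): print(n,proj(P,W,T).round())
E
```

```text
clock: 24.85
position: [0.4434, 0.362, 0.2289]
ee_rot: [0.007, -0.0, 1.0, 0.004]
contact_force: [1.2, 0.7, -0.7]
width: 0.0315
gripper_force: 40.4
clock: 25.27
position: [0.4702, 0.158, 0.22]
ee_rot: [-0.0, -0.001, 1.0, -0.0]
contact_force: [0.9, 0.6, -0.7]
width: 0.0313
gripper_force: 40.7
clock: 25.68
position: [0.4893, 0.0363, 0.2199]
ee_rot: [-0.0, 0.002, 1.0, 0.0]
contact_force: [0.3, 1.0, -1.2]
width: 0.0315
gripper_force: 40.7
clock: 25.85
position: [0.4889, 0.0395, 0.22]
ee_rot: [-0.0, -0.001, 1.0, 0.0]
contact_force: [-0.5, 0.7, -2.0]
width: 0.0317
gripper_force: 40.7
[0.4889309  0.03950076 0.22002694] [-4.07520821e-04 -6.25734402e-04  9.99999630e-01  4.26805789e-04]
pot [312. 216.]
tcp [314. 318.]
```

View pics/w7.png

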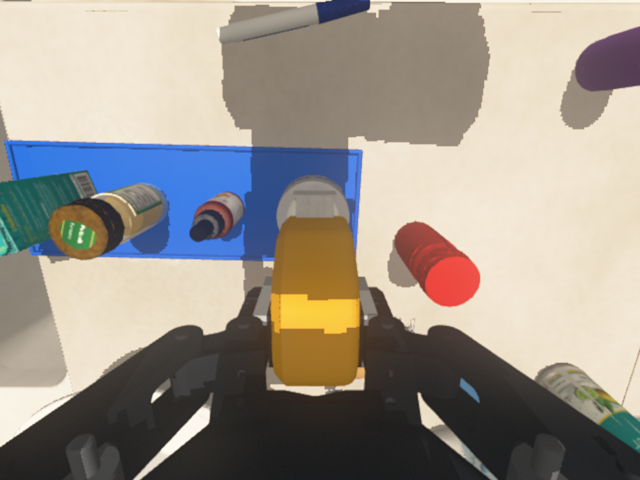

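The pot lid spans columns 277–348. The tape case spans rows 217–385, with its tongue at rows 198–217.

```bash
python3 - <<'E'
from h import *
W=np.load("wrist.npz");T=np.load("w7.npz")["T"]
f=lambda u,v,z:w((u,v),z,W,T)
print(f(315,217,.195),f(315,217,.205),f(315,385,.22),f(315,385,.21), f(312,181,.045))
E
```

```text
[0.45219803 0.04006632 0.195     ] [0.4497008  0.04005523 0.205     ] [0.52208    0.04008426 0.22      ] [0.53088782 0.04009913 0.21      ] [0.45669314 0.03754493 0.045     ]
```

```bash
python3 -m handwheel '[{"sx":-0.0015, "sy":-0.0015, "sz":0.03}, {"sz":0.04}, {"sz":0.04}, {"sz":0.018}, {}]'
python3 -m handwheel '[{"sz":0.003}, {"sz":0.002}, {"sz":0.001}, {}, {}]'
python3 -m handwheel '[{"sz":0.001}, {"sz":0.001}, {}, {}]'
```

```text
clock: 26.32
position: [0.487, 0.0387, 0.0882]
ee_rot: [-0.005, -0.001, 1.0, 0.0]
contact_force: [-0.8, 0.5, -0.7]
width: 0.0313
gripper_force: 40.7
clock: 26.73
position: [0.4918, 0.037, 0.0875]
ee_rot: [0.001, -0.0, 1.0, -0.0]
contact_force: [-0.4, 0.2, -0.9]
width: 0.0315
gripper_force: 40.8
clock: 27.07
position: [0.4909, 0.0368, 0.0843]
ee_rot: [0.0, 0.0, 1.0, 0.0]
contact_force: [0.1, 0.2, -1.1]
width: 0.0319
gripper_force: 40.8
```

```bash
python3 -m handwheel '[{"sz":0.001}, {}, {}]'; python3 -m handwheel '[{"sz":0.001}, {}, {}]'
```

```text
clock: 27.32
position: [0.4909, 0.0369, 0.0843]
ee_rot: [0.0, -0.0, 1.0, -0.0]
contact_force: [-2.1, -0.1, 7.6]
width: 0.0316
gripper_force: 41.8
clock: 27.57
position: [0.491, 0.0369, 0.0842]
ee_rot: [0.0, -0.0, 1.0, -0.0]
contact_force: [-4.9, -0.3, 14.3]
width: 0.0311
gripper_force: 42.7
```

```bash
python3 -m handwheel '[{"sz":-0.0015}, {}]' ; python3 -m handwheel '[{}, {}, {}, {}]' 0.055
python3 -m handwheel '[{"sz":-0.015}, {"sz":-0.03}, {"sz":-0.04}, {"sz":-0.04}, {"sz":-0.02}]'
python3 -m handwheel '[{"sy":0.04}, {"sy":0.04}, {"sy":0.04}, {"sy":0.04}, {"sy":0.04}]'
python3 -m handwheel '[{"sy":0.04}, {"sy":0.04}, {}, {}, {}]'
python3 - <<'E'
from h import *
from rig import optics
import cv2
t=optics.get_image("top")["img"][:,:,::-1]; s=optics.get_image("side")["img"][:,:,::-1]
a=cv2.resize(t[165:255,345:565],None,fx=2.9,fy=2.9,interpolation=cv2.INTER_CUBIC)[:,:640]
b=cv2.resize(s[140:270,230:430],(498,324),interpolation=cv2.INTER_CUBIC)
o=np.zeros((590,640,3),np.uint8);o[:261,:a.shape[1]]=a;o[262:586,:498]=b
cv2.imwrite("pics/m4.png",o)
E
```

```text
clock: 27.73
position: [0.4913, 0.0369, 0.0843]
ee_rot: [0.001, -0.0, 1.0, 0.0]
contact_force: [0.8, -0.7, 3.1]
width: 0.0319
gripper_force: 41.4
clock: 28.07
position: [0.4909, 0.0369, 0.0836]
ee_rot: [-0.0, -0.0, 1.0, 0.0]
contact_force: [0.4, -0.1, 0.5]
width: 0.0548
gripper_force: 0.0
clock: 28.48
position: [0.4928, 0.0368, 0.2333]
ee_rot: [0.003, -0.0, 1.0, -0.0]
contact_force: [0.7, -0.0, -0.7]
width: 0.0551
gripper_force: 0.0
clock: 28.9
position: [0.4906, 0.2386, 0.2288]
ee_rot: [0.0, 0.0, 1.0, 0.0]
contact_force: [-0.1, -0.4, 0.4]
width: 0.0554
gripper_force: 0.0
clock: 29.32
position: [0.4905, 0.3165, 0.2282]
ee_rot: [-0.001, -0.001, 1.0, -0.001]
contact_force: [-0.1, -1.0, -0.2]
width: 0.0553
gripper_force: 0.0
```

View pics/m4.png

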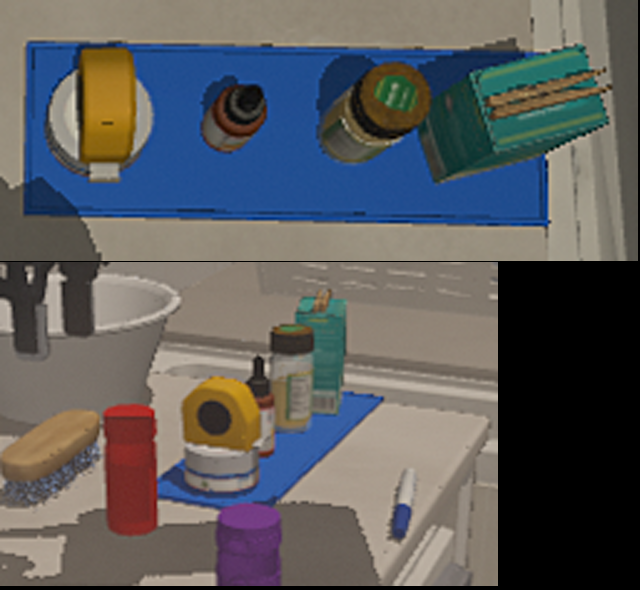

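The final views show the tape upright on the lid at (105,108), the dropper at (247,98), the jar at (397,90) and the peg on the box top at (548,92). The pot and box have not moved and the arm is clear.

```bash
python3 -c "
from rig import ticket
print(ticket.sign_off())"
```

```text
the job is handed in; nothing more can be done
None
```

The job is done and handed in at about 29 s: jar and dropper stand in the row, the peg lies on the powder box, the tape measure stands on the pot's lid, and the gripper is clear of everything.

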